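# Seat the mixer tray on its pins and start the mixer

## Robot

A 6-joint arm with a two-finger parallel gripper is mounted at the origin on the work surface. World frame = base frame: x ahead of the robot, y to its left, z up, the work surface at z = 0. Lengths are in m, angles in rad, forces in N, time in s.
With the tool pointing down it reaches from about 0.375 to 0.975 m from the base axis. Payload 3.8 kg.
Tool frame: the origin (TCP) lies midway between the tips of the shut fingers; the grasp point (between the pads) lies 19 mm behind it; z points along the fingers, y is the direction in which the jaws open and shut (so a half turn about z gives the same grasp; the last joint's range is limited). The gripper opens to 85 mm and grips with 20 to 120 N. Pads are 22 mm wide; open, the fingers measure 114 mm over their backs; the gripper's body (76 mm by 85 mm) begins 54 mm behind the grasp point. The pads swing forward as they close: fully open they stand 13 mm farther back than shut.
Start: joints at [1.091, 0.264, 1.604, -0, 1.274, -0.037], TCP at [0.289, 0.61, 0.231] pointing down, gripper open.
Joint ranges: [-2.63, 2.63], [-0.94, 2.18], [0.31, 2.57], [-1.31, 4.45], [0, 2.66], [-2.55, 2.55]. Speed limits (rad/s): [2.57, 2.57, 3.14, 3.14, 3.14, 3.14].

## Interface

Orientations are given as a rotation vector (axis times angle).
In Python, from workcell import bot gives the robot as it stands.
- The arm moves only by the tool arm_command, never from a script. Its argument "targets" is text: rows parted by semicolons, each of 7 numbers parted by spaces: the shift along the tool's x, y, z in mm, then the turn, a rotation vector about the tool's x, y, z in degrees, then the opening, from 0 (shut) to 1 (fully open). A call has 1 to 10 rows; each row is the pose to reach, as a shift and turn from the pose commanded when the call began, along the tool's axes at that moment; what a row does not reach only later rows make up. A row lasts 1/12 s, in which the tool goes at most 41.7 mm and 7.16 degrees, less where a joint would pass 70% of its speed; a pose out of reach is approached as far as the arm can. A call with a gripper value outside its range is refused whole. The fingers move at their own pace and stop on an object; "newtons" is the grip in N (left out, the last holds). Time passes only in rows, so rows that repeat a pose let the fingers close. It gives the time, the measured TCP pose, the force and the opening at its end, in the units of the state.
- bot.read_state(): the state, without advancing time (a new reading comes with each control period).
- bot.read_camera(name): name is "scene" or "top" or "wrist"; returns (picture, depth): 384x512x3 uint8, blue, green, red; 384x512 float32, m along the optical axis (not along the pixel's ray), 0 where there is no reading.
- bot.camera_params(name): a dict with "fov_y" (degrees; the focal length in pixels is half the picture's height over the tangent of half this angle, whatever the lens; pixels are square), "cx", "cy" (the principal point, pixels), "k1" (the pictures are not rectified: a ray, as slopes to the right and down, at radius r is drawn at 1 + k1 r^2 times it, then the intrinsics apply), "xyz" and "rotation" of the camera in the world; the wrist camera has in their place "T_tool_cam" (4x4, takes a point from camera to tool coordinates, whose origin is the TCP and whose axes are the flange's). Camera axes: x right, y up, looking along -z (the intrinsics and any distortion apply to the point x, -y, -z); pixel columns grow to the right and rows downward; lengths in m; the calibration is good to about 2 mm. A picture is of the moment at which its call begins: read the wrist's pose just before it. camera_params takes no time and is no camera call.
- bot.finish_job(): hands the job in, once; it reports no verdict.
The state is a dict: "time": time; "q": joint angles; "joint_vel": joint speeds; "joint_torque": joint torques, N m; "tool_pos": TCP position; "tcp_rot": TCP orientation; "wrist_force": force on the tool from outside, world axes, zero at the start; "torque": the same for the moment, N m; "width": opening from 0.0 (shut) to 1.0 (fully open).
Only numpy, scipy, OpenCV 4.12 (cv2) and the standard library are available. Lean on these libraries where they do the work, as an engineer would, in place of code of your own. Each camera call takes 0.05 s, during which the arm holds its last target.

## Task

The teal tray lies askew on the sample mixer, propped up on the two brass locating pins. With your fingertips push it sideways until both its holes drop over the pins and it lies flat on the deck, then press the green start button all the way down and let it go. Do not lift the tray or touch its black knob, do not press the button before the tray is seated, and leave the bottles and the cup alone.

Things in the scene. Friction and masses are not known exactly. Their poses are not given: they have to be found in the camera images.
- deck (a point): where the middle of the tray's underside belongs on the mixer's flat aluminium deck, 60 mm above the table. Axes are the mixer's: x away from the robot at yaw 0, y left, z up. The white mixer is fixed and reaches from x -135 to +100 and y -195 to +130 mm from here, level with the deck but for pins and button
- pin_left (a point): foot (centre, at deck height) of the left brass pin, at x +45, y +50 mm from deck. Pin: 10 mm diameter, 12 mm tall above the deck, with a round (hemispherical) top. Fixed
- pin_right (a point): foot (centre, at deck height) of the right brass pin, at x +45, y -50 mm from deck, otherwise like the left one
- tray: loose teal plate, 160 (x) x 130 (y) x 10 mm, about 0.4 kg; origin at the middle of its underside, x towards its holes. At the start its underside rests on both pin tops and its -x edge on the deck, tilted about 4 degrees, some 20 mm short of its place along the mixer's x, up to 22 mm to either side and 0.12 rad askew. Seated: flat, origin at deck, axes along the mixer's
- hole_left (a point): centre, on the underside, of the tray's left through hole, 14 mm diameter, at x +45, y +50 mm in the tray's frame; it goes over the left pin
- hole_right (a point): centre, on the underside, of the tray's right through hole, 14 mm diameter, at x +45, y -50 mm in the tray's frame; it goes over the right pin
- knob: black lifting knob fixed on the tray's top, 24 mm diameter, 26 mm tall, its foot (origin) 10 mm above the underside, at x -10, y 0 mm in the tray's frame. Not to be touched
- start (a joint): green start button: 0 when up, 0.006 (m) when fully down; it springs back; about 4 N holds it down
- start_top (a point): middle of the green button's top, which is pressed straight down; 26 mm diameter, on the mixer's right-hand console at x -60, y -166 mm from deck
- saline: clear bottle, 52 mm diameter, 120 mm tall, standing on the table beyond the mixer; origin under its centre. Not to be moved
- amber: amber jar, 40 mm diameter, 75 mm tall, standing on the table beyond the mixer; origin under its centre. Not to be moved
- cup: white cup with a yellow lid, 56 mm diameter, 65 mm tall, standing on the table to the left of the mixer; origin under its centre. Not to be moved
Mind the look-alikes: they are no part of the job. What is meant by the tray is not blue, brown or purple, and is the larger of those in its own colour.

How it is judged:
On the way, in this order (a step that is already met when the one before it is completed fails the run):
1. the tray lies flat on the deck with both holes over the pins (z of tray in the frame of deck below 0.002 m and angle between tray's own z axis and vertical below 0.02 rad and horizontal distance between hole_left and pin_left below 0.004 m and horizontal distance between hole_right and pin_right below 0.004 m), for 0.2 s.
2. the start button is pressed down (value of joint start above 0.0045 m), for 0.05 s.
At the end, for the whole second after the job is handed in: the tray lies at rest flat on the deck (within 2 mm of it and 0.02 rad of level), each hole within 4 mm of its pin; the button has been pressed at least 4.5 mm down after that and is up again (all of step 1 and linear speed of tray below 0.01 m/s and value of joint start below 0.002 m); the robot touches nothing.
It fails at once if the tray is lifted or tipped up (its middle over 18 mm above the deck, or tilted by more than 0.14 rad) (z of tray in the frame of deck above 0.018 m or angle between tray's own z axis and vertical above 0.14 rad).
It fails at once if the fingers touch the tray's knob (contact force between the fingers and knob above 0.5 N).
It fails at once if the button is pressed before the tray is down over the pins (value of joint start above 0.003 m and (z of tray in the frame of deck above 0.003 m or horizontal distance between hole_left and pin_left above 0.005 m or horizontal distance between hole_right and pin_right above 0.005 m)).
It fails at once if a bottle or the cup is shifted by more than 15 mm (distance of any of saline, amber, cup from where it was at the start of the episode above 0.015 m).
It also fails if it takes over 72 s, if anything falls off the work surface, if the arm or the gripper's body presses on something with over 40 N, if the wrist force passes 120 N, or if a joint passes its speed limit or range.

## Working session

There is one attempt and no reset: what is moved stays moved. The work goes in short steps, Python scripts to look and compute and a tool call to move; the robot and the scene stay as the last step left them, time stands still between calls to the robot, and variables do not carry over. Pictures are saved under pics/ and viewed, and the job is handed in when it is done.

Besides the shell and the picture viewer there is one more tool, called after "Request:" as name(argument=value, ...) on one line, values as JSON. arm_command: Moves the arm, as the interface text tells. Its arguments: {"type":"object","properties":{"targets":{"type":"string"},"newtons":{"type":"number"}},"required":["targets"]}

```bash
ls; mkdir -p pics
cat > h.py <<'E'
import numpy as np, cv2
from scipy.spatial.transform import Rotation as R
from workcell import bot
def grab(name):
    s=bot.read_state(); p=bot.camera_params(name); im,d=bot.read_camera(name)
    f=im.shape[0]/2/np.tan(np.radians(p['fov_y'])/2)
    if 'T_tool_cam' in p:
        T=np.eye(4);T[:3,:3]=R.from_rotvec(s['tcp_rot']).as_matrix();T[:3,3]=s['tool_pos']
        T=T@np.array(p['T_tool_cam']); Rm,t=T[:3,:3],T[:3,3]
    else:
        t=np.array(p['xyz']); r=np.array(p['rotation']); Rm=r if r.shape==(3,3) else R.from_rotvec(r).as_matrix()
    c=dict(f=f,cx=p['cx'],cy=p['cy'],k1=p['k1'],R=Rm,t=t)
    np.savez('cam_%s.npz'%name,im=im,d=d,**c)
    return im,d,c
def load(name):
    z=np.load('cam_%s.npz'%name); return z['im'],z['d'],{k:(z[k] if k in 'Rt' else float(z[k])) for k in('f','cx','cy','k1','R','t')}
def slopes(c,uv):
    uv=np.atleast_2d(np.float64(uv)); d=(uv-[c['cx'],c['cy']])/c['f']; s=d.copy()
    for _ in range(20): s=d/(1+c['k1']*(s**2).sum(1,keepdims=True))
    return s
def rays(c,uv):
    s=slopes(c,uv); return np.c_[s[:,0],-s[:,1],-np.ones(len(s))]@c['R'].T
def onplane(c,uv,z):
    r=rays(c,uv); return c['t']+r*((z-c['t'][2])/r[:,2])[:,None]
def atdepth(c,uv,d): return c['t']+rays(c,uv)*np.atleast_1d(d)[:,None]
def proj(c,P):
    q=(np.atleast_2d(P)-c['t'])@c['R']; s=np.c_[q[:,0],-q[:,1]]/-q[:,2:]; s=s*(1+c['k1']*(s**2).sum(1,keepdims=True))
    return s*c['f']+[c['cx'],c['cy']]
E
python3 - <<'E'
from h import *
for n in('scene','top','wrist'):
    im,d,c=grab(n); cv2.imwrite('pics/%s0.png'%n,im); print(n,c,d.min(),d.max())
print(bot.read_state())
E
```

```text
pics
scene {'f': np.float64(370.1434368808328), 'cx': 251.68244938167635, 'cy': 198.26007359216274, 'k1': -0.008024228074970254, 'R': array([[ 0.52050308, -0.71861603,  0.46115892],
       [ 0.85381799,  0.44338312, -0.27277511],
       [-0.00844952,  0.53572606,  0.84434957]]), 't': array([ 0.91874452, -0.15953146,  0.75551588])} 0.0 2.7243037
top {'f': np.float64(456.5655114654102), 'cx': 254.56126159270525, 'cy': 187.31911718014243, 'k1': -0.037787421086214766, 'R': array([[-0.01250575,  0.98150843, -0.19100996],
       [-0.99937043, -0.01861155, -0.03020531],
       [-0.03320176,  0.19051197,  0.98112325]]), 't': array([0.3184516 , 0.03139379, 1.16109176])} 0.0 2.1755342
wrist {'f': np.float64(343.86232849724814), 'cx': 253.5402170285865, 'cy': 194.85022535138197, 'k1': -0.09994705245361107, 'R': array([[ 0.42814792, -0.87202785, -0.23718513],
       [ 0.90370526,  0.41241628,  0.11502004],
       [-0.00248167, -0.26359104,  0.96463133]]), 't': array([0.22664636, 0.63918869, 0.37197788])} 0.0 1.3735344
{'time': 0.15, 'q': array([ 1.09107838e+00,  2.64596804e-01,  1.60509228e+00, -1.36511718e-05,
        1.27371796e+00, -3.68889782e-02]), 'joint_vel': array([ 0.00134283, -0.00288473, -0.00373009,  0.00117434, -0.00106679,
       -0.00055915]), 'joint_torque': array([-9.60786906e-05, -5.15908706e+01, -3.67959237e+01, -1.08455913e-04,
        8.09925492e-03,  1.73147350e-05]), 'tool_pos': array([0.28896283, 0.60936943, 0.23021951]), 'tcp_rot': array([-6.89819105e-01, -3.06445979e+00,  2.76032229e-03]), 'wrist_force': array([-0.11018357,  0.06126903, -0.60173228]), 'torque': array([-0.01808598, -0.00957717, -0.01007558]), 'width': 0.9996753642656897}
```

View pics/scene0.png

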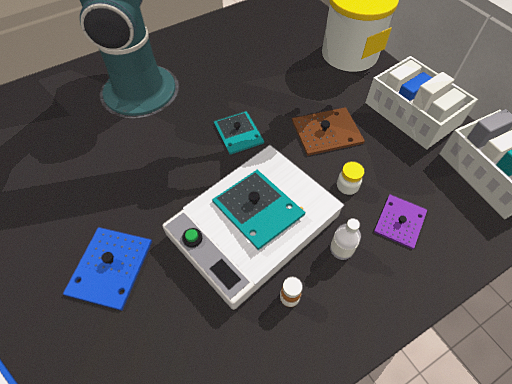

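View pics/top0.png

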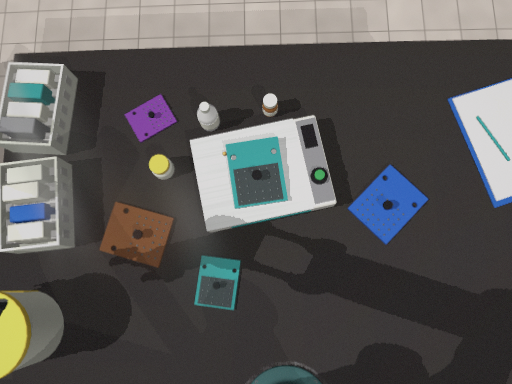

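View pics/wrist0.png

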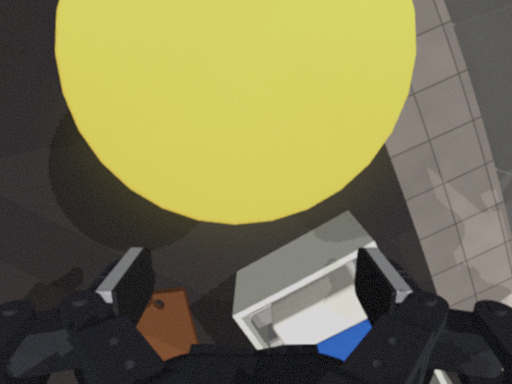

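The top view shows the large teal tray at (257,172) on the white mixer and the green button at (319,175). The look-alikes are small teal (218,283), brown (138,235), purple (151,118) and blue (388,204). I choose the large teal one on the mixer. The wrist camera shows a big yellow-lidded bucket close to the gripper, so I'll raise the arm before moving away.

Run:
```python
from h import *
im,d,c=load('top')
cv2.imwrite('pics/top_crop.png',cv2.resize(im[105:240,180:345],None,fx=4.5,fy=4.5,interpolation=cv2.INTER_CUBIC))
ims,ds,cs=load('scene')
cv2.imwrite('pics/scene_crop.png',cv2.resize(ims[135:315,155:355],None,fx=3.3,fy=3.3,interpolation=cv2.INTER_CUBIC))
iw,dw,cw=load('wrist')
print('bucket',atdepth(cw,[[230,100],[230,190]],[dw[100,230],dw[190,230]]), 'topbucket',onplane(c,[[0,335],[25,295]],0.2))
```

```text
bucket [[0.22049254 0.62813242 0.18897204]
 [0.26382522 0.60665981 0.18790704]] topbucket [[0.20159835 0.59656366 0.2       ]
 [0.28331698 0.54844473 0.2       ]]
```

View pics/top_crop.png

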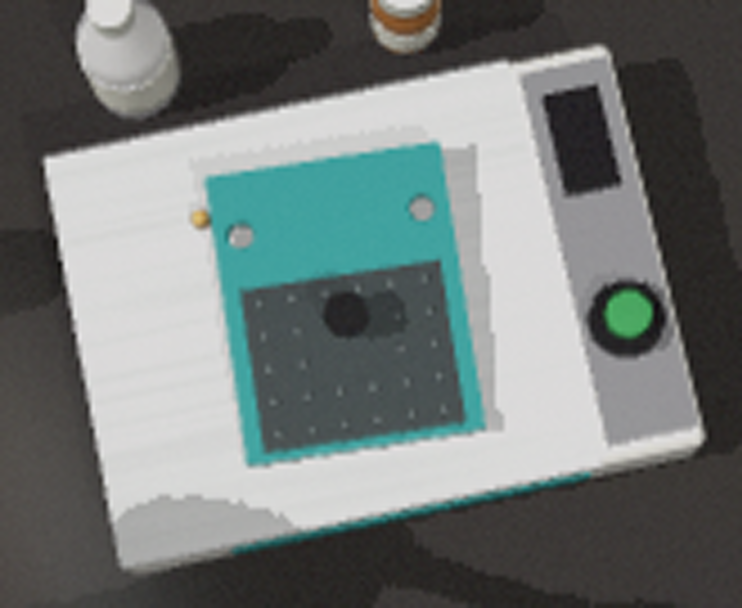

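View pics/scene_crop.png

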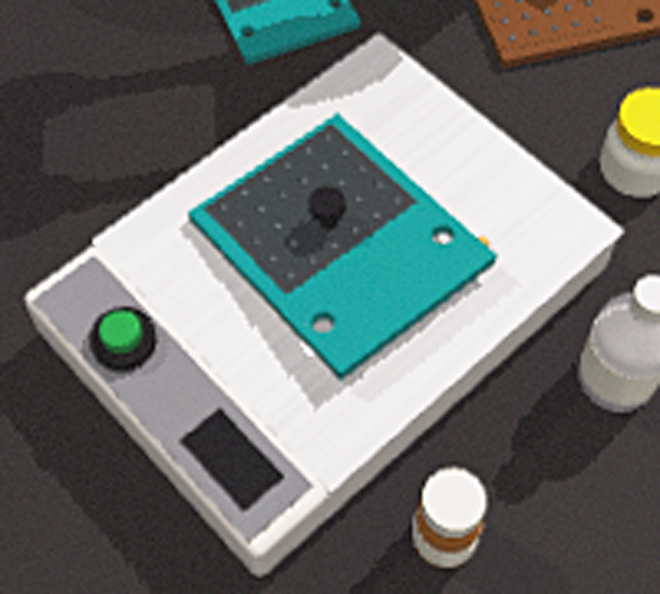

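```bash
cat > fit.py <<'E'
from h import *
def rigid(A,B): # 2D: B = Rot A + t
    a=A-A.mean(0);b=B-B.mean(0)
    y=np.arctan2((a[:,0]*b[:,1]-a[:,1]*b[:,0]).sum(),(a*b).sum())
    r=np.array([[np.cos(y),-np.sin(y)],[np.sin(y),np.cos(y)]]); t=B.mean(0)-r@A.mean(0)
    return y,t,B-(A@r.T+t)
E
python3 - <<'E'
from fit import *
im,d,c=load('top'); o=np.array([180,105])
cr=lambda p:(np.array(p,float)+.5)/4.5-.5+o
# subpixel blobs
hsv=cv2.cvtColor(im,cv2.COLOR_BGR2HSV)
def blob(m,cc,w=9):
    x,y=map(int,cc); s=m[y-w:y+w,x-w:x+w]; v,u=np.nonzero(s); return np.array([u.mean()+x-w,v.mean()+y-w]),len(u)
g,n=blob(cv2.inRange(hsv,(45,120,60),(75,255,255)),cr((629,314)));print('button px',g,n)
C=cr([(45,157),(605,47),(703,437)])
W=onplane(c,C,0.06)[:,:2]
B=onplane(c,[g],0.066)[:,:2]
P=onplane(c,cr([(200,218)]),0.069)[:,:2]
A=np.array([(100,130),(100,-195),(-135,-195),(-60,-166),(45,50)])/1e3
y,t,res=rigid(A,np.r_[W,B,P]); print('mixer yaw',y,'deck',t,'res mm',(res*1e3).round(1))
# image scene corners
ims,ds,cs=load('scene'); os_=np.array([155,135]); crs=lambda p:(np.array(p,float)+.5)/3.3-.5+os_
C2=crs([(623,233),(260,560),(27,297),(378,35),(123,330)])
W2=np.r_[onplane(cs,C2[:4],0.06),onplane(cs,C2[4:],.068)][:,:2]
A2=np.array([(100,130),(100,-195),(-135,-195),(-135,130),(-60,-166)])/1e3
y2,t2,r2=rigid(A2,W2); print('scene',y2,t2,(r2*1e3).round(1))
# tray
for nm,cc,pts,hp in(('top',c,cr([(207,178),(440,143),(485,428),(249,466)]),cr([(240,236),(421,208)])),('scene',cs,crs([(495,258),(342,375),(190,214),(337,115)]),crs([(443,236),(322,322)]))):
    Z=[.0815,.0815,.070,.070]
    W=np.array([onplane(cc,[p],z)[0] for p,z in zip(pts,Z)])[:,:2]
    A=np.array([(80,65),(80,-65),(-80,-65),(-80,65)])/1e3
    yt,tt,rt=rigid(A,W); print(nm,'tray',yt,tt,(rt*1e3).round(1))
    yy,t0=(y,t) if nm=='top' else (y2,t2)
    rr=np.array([[np.cos(yy),-np.sin(yy)],[np.sin(yy),np.cos(yy)]])
    print('   in mixer mm',((tt-t0)@rr*1e3).round(1),'yaw',yt-yy)
    H=onplane(cc,hp,.0785)[:,:2]; print('   holes top in mixer',((H-t0)@rr*1e3).round(1))
# bottles
E
```

```text
button px [319.17894737 174.14736842] 95
mixer yaw 0.1948330313493848 deck [0.58542325 0.08270987] res mm [[ 0.5 -1.8]
 [-5.2  1.7]
 [ 2.7  2.8]
 [ 2.8 -1.8]
 [-0.8 -0.8]]
scene 0.19420680148693123 [0.58691214 0.08326987] [[ 0.2 -3. ]
 [ 0.4  1.4]
 [ 4.2  3.1]
 [ 0.9 -3.2]
 [-5.6  1.7]]
top tray 0.13565910861514946 [0.56816192 0.06011665] [[-0.4 -0.8]
 [-1.   0.3]
 [ 1.1  1.1]
 [ 0.3 -0.6]]
   in mixer mm [-21.3 -18.8] yaw -0.05917392273423533
   holes top in mixer [[ 26.6  29.5]
 [ 20.9 -70.1]]
scene tray 0.13842452467470262 [0.57078004 0.06042487] [[-1.  -1.8]
 [-1.   1. ]
 [ 1.2  1.7]
 [ 0.8 -0.9]]
   in mixer mm [-20.2 -19.3] yaw -0.05578227681222861
   holes top in mixer [[ 26.9  28.5]
 [ 19.6 -71.1]]
```

Both views agree. The deck is at about (0.586, 0.083) with yaw 0.195, and the tray sits at (-21, -19) mm and -0.057 rad from its place. My plan is to push the right edge in +y with both open fingers, which also squares the tray, and then push the near edge in +x.

```bash
cat > go.py <<'E'
from fit import *
D=np.array([.5862,.083]); Y=.1945
def mix2w(p): 
    r=np.array([[np.cos(Y),-np.sin(Y)],[np.sin(Y),np.cos(Y)]]); return D+r@np.array(p)/1e3
def w2mix(p):
    r=np.array([[np.cos(Y),-np.sin(Y)],[np.sin(Y),np.cos(Y)]]); return (np.array(p)-D)@r*1e3
def rel(xm,ym,z,jaw):  # jaw: yaw in mixer frame of tool y axis, choose nearest half turn
    s=bot.read_state(); Rc=R.from_rotvec(s['tcp_rot']).as_matrix()
    for k in(0,np.pi):
        a=Y+jaw+k; yv=np.array([np.cos(a),np.sin(a),0]); zv=np.array([0,0,-1.]); Rt=np.c_[np.cross(yv,zv),yv,zv]
        rv=R.from_matrix(Rc.T@Rt).as_rotvec(degrees=True)
        sh=Rc.T@(np.r_[mix2w([xm,ym]),z/1e3]-s['tool_pos'])*1e3
        print('shift',sh.round(1),'turn',rv.round(2),'q6 now',s['q'][5].round(2))
def where():
    s=bot.read_state(); Rc=R.from_rotvec(s['tcp_rot']).as_matrix()
    print('t',s['time'],'mix',w2mix(s['tool_pos'][:2]).round(1),'z',(s['tool_pos'][2]*1e3).round(1),'jaw',np.degrees(np.arctan2(Rc[1,1],Rc[0,1])-Y).round(1),'F',s['wrist_force'].round(1),'w',s['width'],'q',s['q'].round(2))
    print('axes in mixer: x',(R.from_euler('z',-Y).as_matrix()@Rc).round(3)[:,0],'y',(R.from_euler('z',-Y).as_matrix()@Rc).round(3)[:,1])
E
python3 - <<'E'
from go import *
where()
print('y-push prep');rel(-20,-115,230,0)
rel(-20,-115,230,np.pi/2)
c=bot.camera_params('wrist'); print(np.array(c['T_tool_cam']).round(3))
E
```

```text
t 0.15 mix [-189.9  573.9] z 230.2 jaw 53.5 F [-0.1  0.1 -0.6] w 0.9996753642656897 q [ 1.09  0.26  1.61 -0.    1.27 -0.04]
axes in mixer: x [-0.804  0.595  0.   ] y [ 0.595  0.804 -0.002]
y-push prep
shift [-546.5 -452.6    1. ] turn [-1.000e-01  5.000e-02  5.348e+01] q6 now -0.04
shift [-546.5 -452.6    1. ] turn [-5.0000e-02 -1.2000e-01 -1.2652e+02] q6 now -0.04
shift [-546.5 -452.6    1. ] turn [ -0.1   -0.04 -36.52] q6 now -0.04
shift [-546.5 -452.6    1. ] turn [-5.0000e-02  1.3000e-01  1.4348e+02] q6 now -0.04
[[ 0.     0.965  0.264  0.069]
 [ 1.    -0.     0.     0.   ]
 [ 0.     0.264 -0.965 -0.142]
 [ 0.     0.     0.     1.   ]]
```

Request:
arm_command(targets="0 0 -40 0 0 0 1;-40 -33 -40 0 0 5 1;-70 -58 -40 0 0 10 1;-100 -83 -40 0 0 16 1;-132 -109 -40 0 0 22 1;-164 -136 -40 0 0 28 1;-196 -162 -40 0 0 34 1;-228 -189 -40 0 0 40 1;-260 -215 -40 0 0 46 1;-290 -240 -40 0 0 53.5 1")

```text
time: 0.98
tool_pos: [0.448, 0.2681, 0.2711]
tcp_rot: [1.994, 2.427, 0.0]
wrist_force: [0.7, -0.1, -0.3]
width: 1.003
```

Run:
```python
from go import *
where();rel(-20,-115,150,0)
```

```text
t 0.9833 mix [-99.8 208.4] z 271.1 jaw 0.0 F [ 0.7 -0.1 -0.3] w 1.0032733385606234 q [ 0.49 -0.05  1.88 -0.    1.32  0.3 ]
axes in mixer: x [-0.001  1.    -0.   ] y [1.    0.001 0.   ]
shift [-323.4   79.6  121.2] turn [0.01 0.   0.04] q6 now 0.3
shift [-323.4   79.6  121.2] turn [-0.0000e+00  1.0000e-02 -1.7996e+02] q6 now 0.3
```

Request:
arm_command(targets="-40 10 0 0 0 0 1;-80 20 0 0 0 0 1;-120 30 0 0 0 0 1;-160 40 0 0 0 0 1;-200 50 30 0 0 0 1;-240 60 50 0 0 0 1;-280 70 70 0 0 0 1;-310 80 90 0 0 0 1;-323 80 120 0 0 0 1;-323 80 120 0 0 0 1")

```text
time: 1.82
tool_pos: [0.5874, -0.0344, 0.1442]
tcp_rot: [-1.988, -2.423, 0.011]
wrist_force: [-1.6, 0.5, -0.3]
width: 1.001
```

Run:
```python
from go import *
where();rel(-20,-115,50,-.057)
im,d,c=grab('wrist'); cv2.imwrite('pics/w1.png',im)
```

```text
t 1.8167 mix [ -21.6 -115.4] z 144.2 jaw 0.1 F [-1.6  0.5 -0.3] w 1.001043664208288 q [-0.1   0.18  1.88 -0.    1.1  -0.3 ]
axes in mixer: x [-0.002  1.     0.001] y [ 1.     0.002 -0.01 ]
shift [ 0.3  2.5 94.2] turn [-0.56 -0.06  3.38] q6 now -0.3
shift [ 0.3  2.5 94.2] turn [ 9.0000e-02 -8.6000e-01 -1.7662e+02] q6 now -0.3
```

View pics/w1.png

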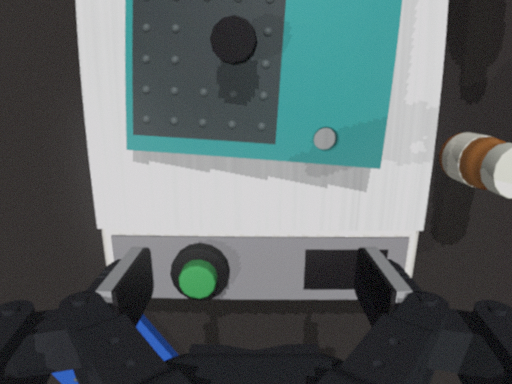

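Run:
```python
from go import *
im,d,c=grab('wrist'); where()
hsv=cv2.cvtColor(im,cv2.COLOR_BGR2HSV)
m=cv2.inRange(hsv,(45,120,60),(75,255,255))[240:310,160:240]; v,u=np.nonzero(m); print('btn',u.mean()+160,v.mean()+240)
d0=d[int(v.mean()+240),int(u.mean()+160)]
B=atdepth(c,[[u.mean()+160,v.mean()+240]],[d0])[0]; print('button mix',w2mix(B[:2]),B[2])
# tray bottom edge (teal)
t=cv2.inRange(hsv,(80,120,60),(100,255,255))
for z,cols in((.0725,range(140,180,8)),(.0795,range(340,375,8))):
    for cl in cols:
        r=np.nonzero(t[:,cl])[0].max(); p=onplane(c,[[cl,r]],z)[0]; print(cl,r,w2mix(p[:2]).round(1),'depth z',atdepth(c,[[cl,r-4]],[d[r-4,cl]])[0][2].round(4), 'deck z',atdepth(c,[[cl,r+45]],[d[r+45,cl]])[0][2].round(4))
# mixer corners
print('mixer near-right line', [w2mix(p[:2]).round(1) for p in onplane(c,[[97,228],[426,231],[80,20],[446,20]],.06)])
```

```text
t 1.9167 mix [ -19.8 -112.6] z 148.5 jaw 0.2 F [ 0.4 -0.1 -0.2] w 0.9974642225640266 q [-0.1   0.17  1.87  0.    1.1  -0.29]
axes in mixer: x [-0.003  1.     0.002] y [ 1.     0.003 -0.005]
btn 197.49429323968394 280.21334503950834
button mix [ -61.71292509 -162.63420505] 0.08003629474716509
140 151 [-96.4 -75.7] depth z 0.0689 deck z 0.0598
148 151 [-91.1 -75.7] depth z 0.0713 deck z 0.0588
156 152 [-86.  -76.4] depth z 0.0694 deck z 0.0597
164 153 [-80.8 -77. ] depth z 0.0716 deck z 0.0606
172 153 [-75.7 -77. ] depth z 0.072 deck z 0.0597
340 166 [ 29.6 -83.6] depth z 0.0789 deck z 0.0603
348 167 [ 34.6 -84.2] depth z 0.0804 deck z 0.0591
356 167 [ 39.7 -84.2] depth z 0.0802 deck z 0.0594
364 168 [ 44.7 -84.7] depth z 0.0817 deck z 0.0592
372 168 [ 49.8 -84.7] depth z 0.0816 deck z 0.0582
mixer near-right line [array([-137.7, -133.3]), array([ 101. , -134.1]), array([-135.2,    7.6]), array([98.4,  8.4])]
```

Run:
```python
from go import *
A=np.array([(100,130),(100,-195),(-135,-195),(-60,-166),(45,50)])/1e3
im,d,c=load('top'); cr=lambda p:(np.array(p,float)+.5)/4.5-.5+[180,105]
W=np.r_[onplane(c,cr([(45,157),(605,47),(703,437)]),.06),onplane(c,[[319.2,174.1]],.079),onplane(c,cr([(200,218)]),.0695)][:,:2]
y,t,r=rigid(A,W);print(y,t,(r*1e3).round(1))
cs=load('scene')[2]; crs=lambda p:(np.array(p,float)+.5)/3.3-.5+[155,135]
A2=np.array([(100,130),(100,-195),(-135,-195),(-135,130),(-60,-166)])/1e3
W=np.r_[onplane(cs,crs([(623,233),(260,560),(27,297),(378,35)]),.06),onplane(cs,crs([(123,330)]),.08)][:,:2]
y,t,r=rigid(A2,W);print(y,t,(r*1e3).round(1))
```

```text
0.19233708671021021 [0.58502133 0.08304621] [[ 0.6 -2. ]
 [-4.4  1.7]
 [ 3.6  2.2]
 [ 0.9 -0.8]
 [-0.7 -1.1]]
0.1983578044341149 [0.58792163 0.0830832 ] [[-0.2 -3.2]
 [-1.4  1. ]
 [ 2.2  3.7]
 [ 0.3 -2.3]
 [-1.   0.8]]
```

Request:
arm_command(targets="-2 0 30 0 0 0 1;-2 0 60 0 0 0 1;-2 0 80 0 0 0 1;-2 0 90 0 0 0 1;-2 0 99 0 0 0 1;-2 0 99 0 0 0 1;-2 0 99 0 0 0 1")

```text
time: 2.5
tool_pos: [0.5918, -0.032, 0.0536]
tcp_rot: [1.986, 2.432, 0.002]
wrist_force: [0.3, -0.2, 0.5]
width: 0.998
```

Run:
```python
from go import *
where()
im,d,c=grab('wrist'); cv2.imwrite('pics/w2.png',im); where()
```

```text
t 2.5 mix [ -16.7 -113.9] z 53.6 jaw 0.4 F [ 0.3 -0.2  0.5] w 0.9981822971313897 q [-0.1   0.28  1.94  0.    0.92 -0.3 ]
axes in mixer: x [-0.006  1.    -0.   ] y [1.    0.006 0.002]
t 2.55 mix [ -16.3 -114.2] z 54.1 jaw 0.4 F [ 0.3  0.1 -0.4] w 1.001986480890362 q [-0.1   0.28  1.94  0.    0.92 -0.3 ]
axes in mixer: x [-0.006  1.    -0.001] y [1.    0.006 0.003]
```

View pics/w2.png

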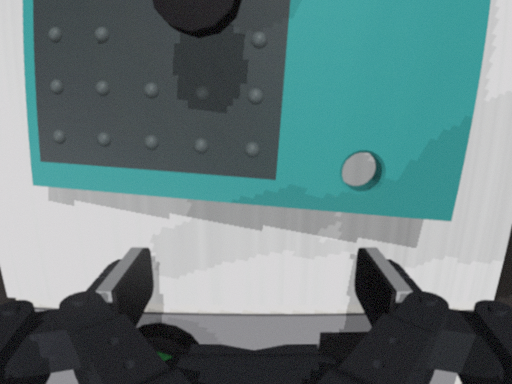

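The fingers are down beside the right edge, with the tray's edge running from (33,185) to (450,218). I'll lower them 3 mm and push in +y.

Request:
arm_command(targets="0 0 3 0 0 0 1;4 0 3 0 0 0 1;8 0 3 0 0 0 1;12 0 3 0 0 0 1;15 0 3 0 0 0 1;18 0 3 0 0 0 1;21 0 3 0 0 0 1;24 0 3 0 0 0 1;27 0 3 0 0 0 1;27 0 3 0 0 0 1")

```text
time: 3.38
tool_pos: [0.5852, -0.0054, 0.0493]
tcp_rot: [-1.988, -2.432, -0.0]
wrist_force: [-0.5, -0.7, 0.4]
width: 1.0
```

Run:
```python
from go import *
where()
im,d,c=grab('wrist'); cv2.imwrite('pics/w3.png',im); where()
```

```text
t 3.3833 mix [-18.  -86.5] z 49.3 jaw 0.3 F [-0.5 -0.7  0.4] w 0.9995515237645828 q [-0.05  0.27  1.96  0.    0.91 -0.25]
axes in mixer: x [-0.006  1.     0.001] y [ 1.     0.006 -0.   ]
t 3.4333 mix [-18.3 -86.6] z 49.1 jaw 0.3 F [-0.3 -0.4 -0.1] w 0.9982214067120523 q [-0.05  0.27  1.96  0.    0.91 -0.25]
axes in mixer: x [-0.006  1.     0.001] y [ 1.     0.006 -0.001]
```

View pics/w3.png

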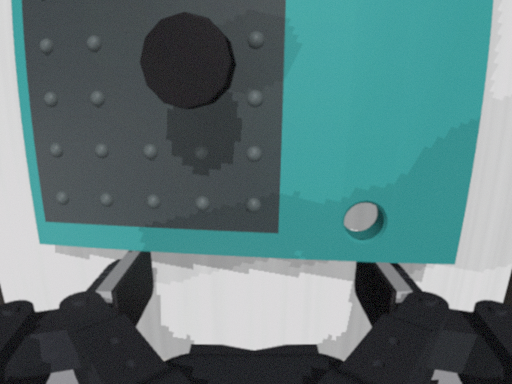

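Request:
arm_command(targets="2 0 0 0 0 0 1;4 0 0 0 0 0 1;6 0 0 0 0 0 1;7 0 0 0 0 0 1;8 0 0 0 0 0 1;8 0 0 0 0 0 1")

```text
time: 3.93
tool_pos: [0.5836, 0.002, 0.0491]
tcp_rot: [-1.988, -2.432, 0.0]
wrist_force: [0.4, -0.9, -0.4]
width: 0.997
```

Run:
```python
from go import *
where()
im,d,c=grab('wrist'); cv2.imwrite('pics/w4.png',im); grab('top'); where()
```

```text
t 3.9333 mix [-18.2 -79. ] z 49.1 jaw 0.3 F [ 0.4 -0.9 -0.4] w 0.996719752382541 q [-0.04  0.27  1.96  0.    0.91 -0.24]
axes in mixer: x [-0.006  1.     0.   ] y [ 1.     0.006 -0.   ]
t 4.0333 mix [-18.2 -79. ] z 49.1 jaw 0.3 F [-0.4 -0.8 -0.1] w 1.0025366376086007 q [-0.04  0.27  1.96  0.    0.91 -0.24]
axes in mixer: x [-0.006  1.     0.   ] y [ 1.     0.006 -0.001]
```

View pics/w4.png

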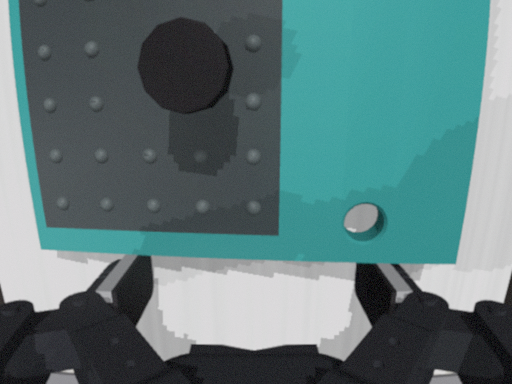

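```bash
cat > meas.py <<'E'
from go import *
def edge(im,c,rows=None,cols=((60,110),(385,445)),zs=(.0715,.0805)):
    hsv=cv2.cvtColor(im,cv2.COLOR_BGR2HSV); t=cv2.inRange(hsv,(80,100,50),(100,255,255)); out=[]
    for (a,b),z in zip(cols,zs):
        cl=np.arange(a,b); r=np.array([np.nonzero(t[:,q])[0].max()+.5 for q in cl])
        p=np.array([w2mix(x[:2]) for x in onplane(c,np.c_[cl,r],z)]); out.append(np.median(p,0))
    return np.array(out)
E
python3 - <<'E'
from meas import *
im,d,c=load('wrist'); e=edge(im,c); print(e, 'ang',np.arctan2(*(e[1]-e[0])[::-1]))
im,d,c=load('top'); cv2.imwrite('pics/top4.png',cv2.resize(im[105:240,180:345],None,fx=4.5,fy=4.5,interpolation=cv2.INTER_CUBIC))
E
```

```text
[[-85.81008337 -66.51049868]
 [ 38.35229564 -66.06790994]] ang 0.003564581099464209
```

View pics/top4.png

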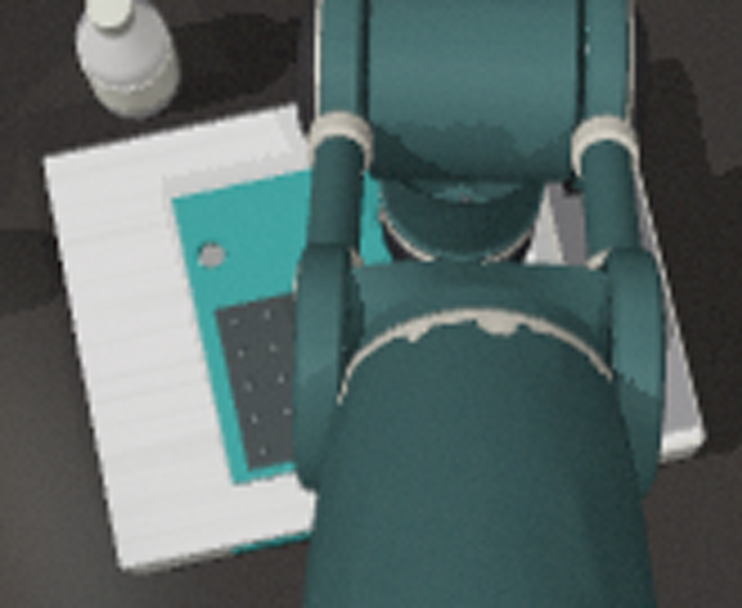

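Request:
arm_command(targets="1 0 0 0 0 0 1;1.5 0 0 0 0 0 1;1.5 0 0 0 0 0 1;-10 0 0 0 0 0 1;-30 0 0 0 0 0 1;-40 0 -30 0 0 0 1;-40 0 -70 0 0 0 1;-40 0 -110 0 0 0 1;-40 0 -110 0 0 0 1;-40 0 -110 0 0 0 1")

```text
time: 4.87
tool_pos: [0.595, -0.0383, 0.1637]
tcp_rot: [1.985, 2.426, 0.008]
wrist_force: [-0.2, 0.2, 0.2]
width: 1.0
```

Run:
```python
from go import *
where()
for q in 'ab': rel(-110,0,170,-np.pi/2); break
```

```text
t 4.8667 mix [ -14.8 -120.7] z 163.7 jaw 0.3 F [-0.2  0.2  0.2] w 0.9995157603251749 q [-0.11  0.16  1.86  0.    1.12 -0.31]
axes in mixer: x [-0.005  1.    -0.002] y [1.    0.005 0.008]
shift [121.1 -94.5  -7.3] turn [ 0.46 -0.27 90.29] q6 now -0.31
shift [121.1 -94.5  -7.3] turn [  0.27   0.46 -89.71] q6 now -0.31
```

Request:
arm_command(targets="30 -5 -20 0 0 7 1;55 -10 -50 0 0 14 1;75 -20 -57 0 0 21 1;100 -25 -57 0 0 28 1;121 -35 -57 0 0 35 1;121 -35 -57 0 0 42 1;121 -35 -57 0 0 49 1;121 -35 -57 0 0 56 1;121 -35 -57 0 0 63 1;121 -35 -57 0 0 70 1")

```text
time: 5.7
tool_pos: [0.5324, 0.0742, 0.2144]
tcp_rot: [-3.025, -0.843, 0.005]
wrist_force: [-0.1, -0.2, 0.7]
width: 1.003
```

Request:
arm_command(targets="0 0 0 0 0 7 1;0 0 0 0 0 14 1;0 0 0 0 0 20 1;0 0 0 0 0 20.2 1;0 0 0 0 0 20.2 1;0 0 0 0 0 20.2 1;0 0 0 0 0 20.2 1")

```text
time: 6.28
tool_pos: [0.5332, 0.0741, 0.2157]
tcp_rot: [-3.126, -0.311, 0.001]
wrist_force: [-0.2, -0.7, 0.2]
width: 0.999
```

Run:
```python
from go import *
where()
im,d,c=grab('wrist'); cv2.imwrite('pics/w5.png',im);rel(-115,0,60,-np.pi/2)
```

```text
t 6.2833 mix [-53.7   1.6] z 215.7 jaw -89.8 F [-0.2 -0.7  0.2] w 0.999460538658299 q [0.09 0.02 1.91 0.   1.21 1.46]
axes in mixer: x [ 1.     0.004 -0.001] y [ 0.004 -1.    -0.   ]
shift [-61.3   1.4 155.9] turn [-0.01  0.03  0.2 ] q6 now 1.46
shift [-61.3   1.4 155.9] turn [-5.000e-02 -1.000e-02 -1.798e+02] q6 now 1.46
```

View pics/w5.png

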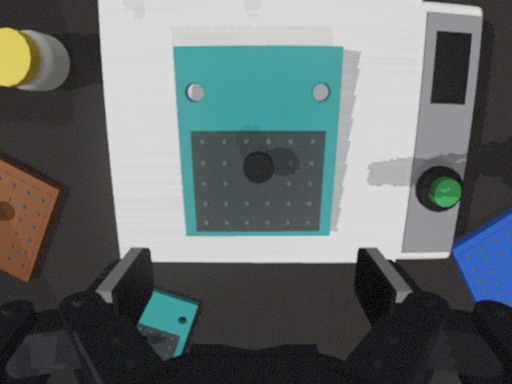

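```bash
cat >> meas.py <<'E'
def survey(zf=.0815,zn=.070):
    im,d,c=load('wrist'); hsv=cv2.cvtColor(im,cv2.COLOR_BGR2HSV); t=cv2.inRange(hsv,(80,100,50),(100,255,255))
    n,l,st,ce=cv2.connectedComponentsWithStats(t); i=1+np.argmax(st[1:,4]); t=(l==i).astype(np.uint8); x,y,w,h=st[i,:4]
    rows=np.arange(y+8,y+h-8); L=np.array([[np.nonzero(t[r])[0].min(),r] for r in rows]); Rr=np.array([[np.nonzero(t[r])[0].max()+1,r] for r in rows])
    zz=zf+(zn-zf)*(rows-y)/h
    def mp(px,z): return np.array([w2mix(onplane(c,[p],q)[0][:2]) for p,q in zip(px,np.broadcast_to(z,len(px)))])
    def line(P,ax):  # robust fit other = a + b*P[ax]
        o=1-ax; vx,vy,x0,y0=cv2.fitLine(np.float32(P),cv2.DIST_HUBER,0,.01,.01).ravel()
        v=(vx,vy);b=v[o]/v[ax]; x00=(x0,y0); return round(float(x00[o]-b*x00[ax]),2),round(float(b),4)
    print('tray left y@x0,slope',line(mp(L,zz),0),'right',line(mp(Rr,zz),0))
    cl=np.arange(x+12,x+w-12); N=np.array([[q,np.nonzero(t[:,q])[0].max()+1] for q in cl]);F=np.array([[q,np.nonzero(t[:,q])[0].min()] for q in cl])
    N=N[N[:,1]>N[:,1].max()-8];F=F[F[:,1]<F[:,1].min()+8]
    print('near x@y0,slope',line(mp(N,zn),1),'far',line(mp(F,zf),1))
    wm=cv2.inRange(hsv,(0,0,120),(180,60,255))
    Dl=[];
    for r in range(60,230,5):
        q=np.nonzero(wm[r,80:180])[0]
        if len(q): Dl.append([q.min()+80,r])
    print('deck left (130)',line(mp(Dl,.06),0))
    Dn=[[q,np.nonzero(wm[:300,q])[0].max()+1] for q in list(range(160,340,5))]
    print('deck near (-135)',line(mp(Dn,.06),1))
    g=cv2.inRange(hsv,(45,120,60),(75,255,255)); v,u=np.nonzero(g); 
    if len(u): print('button',mp([[u.mean(),v.mean()]],.079))
E
python3 -c "
from meas import *
survey()"
```

```text
tray left y@x0,slope (63.62, 0.0101) right (-64.96, 0.005)
near x@y0,slope (-105.49, -0.0045) far (51.74, -0.0072)
deck left (130) (131.28, -0.0025)
deck near (-135) (-138.44, -0.0041)
button [[ -61.80458345 -163.12701022]]
```

Request:
arm_command(targets="-30 1 0 0 0 0 1;-60 1 20 0 0 0 1;-76 1 50 0 0 0 1;-76 1 90 0 0 0 1;-76 1 125 0 0 0 1;-76 1 150 0 0 0 1;-76 1 160 0 0 0 1;-76 1 166 0 0 0 1;-76 1 166 0 0 0 1;-76 1 166 0 0 0 1")

```text
time: 7.17
tool_pos: [0.4606, 0.0585, 0.0516]
tcp_rot: [3.126, 0.309, 0.003]
wrist_force: [-0.1, 0.3, 0.0]
width: 0.999
```

Run:
```python
from go import *
where()
im,d,c=grab('wrist'); cv2.imwrite('pics/w6.png',im);where()
```

```text
t 7.1667 mix [-128.     0.2] z 51.6 jaw -89.9 F [-0.1  0.3  0. ] w 0.9991265078787116 q [0.07 0.06 2.21 0.   0.87 1.45]
axes in mixer: x [1.    0.002 0.002] y [ 0.002 -1.     0.   ]
t 7.2167 mix [-127.5    0.2] z 52.1 jaw -89.9 F [-0.   0.7  0.3] w 1.0006571970246627 q [0.07 0.06 2.21 0.   0.87 1.45]
axes in mixer: x [1.    0.002 0.003] y [ 0.002 -1.     0.   ]
```

View pics/w6.png

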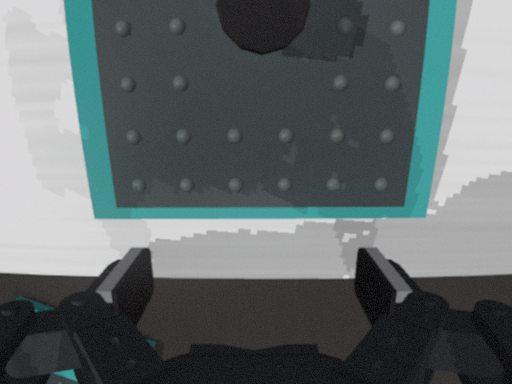

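Request:
arm_command(targets="4 0 2 0 0 0 1;8 0 2 0 0 0 1;12 0 2 0 0 0 1;15 0 2 0 0 0 1;18 0 2 0 0 0 1;21 0 2 0 0 0 1;24 0 2 0 0 0 1;26 0 2 0 0 0 1;28 0 2 0 0 0 1;28 0 2 0 0 0 1")

```text
time: 8.05
tool_pos: [0.4867, 0.0639, 0.0481]
tcp_rot: [-3.126, -0.308, 0.0]
wrist_force: [-1.9, -1.0, -0.1]
width: 0.999
```

Run:
```python
from go import *
where()
im,d,c=grab('wrist'); cv2.imwrite('pics/w7.png',im)
im,d,c=grab('scene'); cv2.imwrite('pics/s7.png',cv2.resize(im[135:315,155:355],None,fx=3.3,fy=3.3,interpolation=cv2.INTER_CUBIC))
```

```text
t 8.05 mix [-101.3    0.5] z 48.1 jaw -89.9 F [-1.9 -1.  -0.1] w 0.9986586786107253 q [0.08 0.11 2.16 0.   0.87 1.45]
axes in mixer: x [ 1.     0.002 -0.   ] y [ 0.002 -1.    -0.   ]
```

View pics/w7.png

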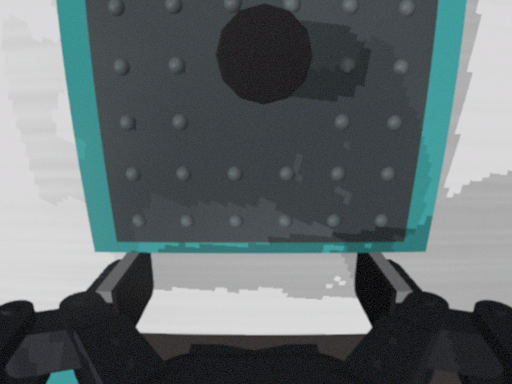

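View pics/s7.png

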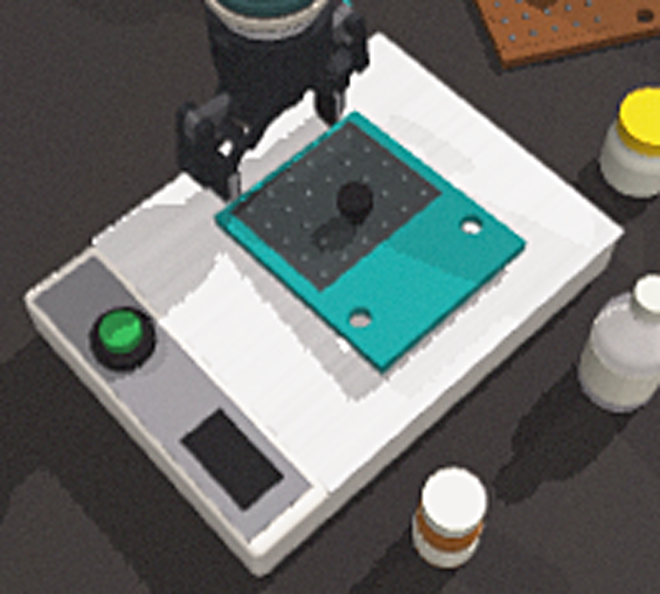

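Request:
arm_command(targets="1.5 0 0 0 0 0 1;3 0 0 0 0 0 1;4.5 0 0 0 0 0 1;5.5 0 0 0 0 0 1;5.5 0 0 0 0 0 1")

```text
time: 8.57
tool_pos: [0.4936, 0.0651, 0.0488]
tcp_rot: [-3.126, -0.308, -0.005]
wrist_force: [0.2, -0.1, -0.4]
width: 1.002
```

Run:
```python
from go import *
where()
im,d,c=grab('scene'); cv2.imwrite('pics/s8.png',cv2.resize(im[175:265,215:325],None,fx=6,fy=6,interpolation=cv2.INTER_CUBIC))
```

```text
t 8.5667 mix [-94.3   0.4] z 48.8 jaw -89.9 F [ 0.2 -0.1 -0.4] w 1.0023785723780396 q [0.08 0.12 2.14 0.   0.87 1.46]
axes in mixer: x [1.    0.002 0.003] y [ 0.002 -1.     0.   ]
```

View pics/s8.png

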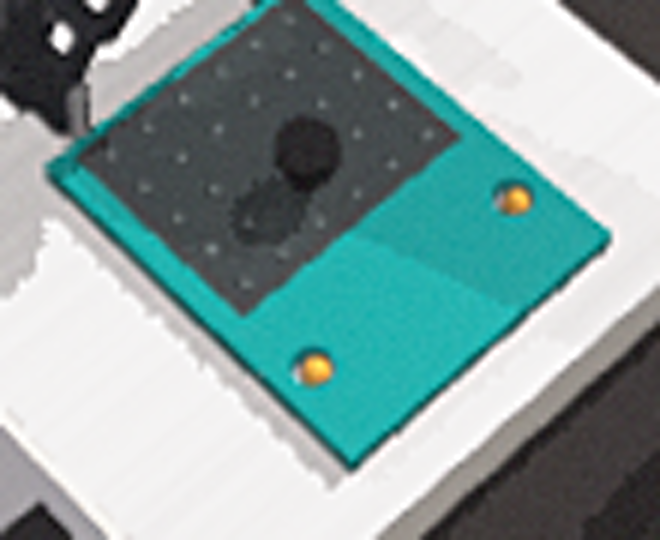

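Brass now shows in both holes, at (515,200) and (315,370) in the crop. I'll back off and check from the wrist.

Request:
arm_command(targets="-10 0 0 0 0 0 1;-20 0 -10 0 0 0 1;-20 0 -40 0 0 0 1;0 0 -70 0 0 0 1;25 0 -90 0 0 0 1;45 0 -100 0 0 0 1;45 0 -100 0 0 0 1;45 0 -100 0 0 0 1;45 0 -100 0 0 0 1")

```text
time: 9.37
tool_pos: [0.5345, 0.0735, 0.1473]
tcp_rot: [3.126, 0.308, -0.004]
wrist_force: [-0.9, -0.4, 0.7]
width: 0.999
```

Run:
```python
from meas import *
where()
im,d,c=grab('wrist'); cv2.imwrite('pics/w9.png',im)
survey()
hs=cv2.cvtColor(im,cv2.COLOR_BGR2HSV)
for u,v in((60,0),): pass
```

```text
t 9.3667 mix [-52.5   0.7] z 147.3 jaw -89.9 F [-0.9 -0.4  0.7] w 0.9993798105584809 q [ 0.09  0.08  1.98 -0.    1.08  1.46]
axes in mixer: x [ 1.     0.002 -0.002] y [ 0.002 -1.    -0.   ]
tray left y@x0,slope (62.32, -0.018) right (-62.63, 0.0247)
near x@y0,slope (-83.2, -0.003) far (68.43, -0.0013)
deck left (130) (119.17, -0.1197)
deck near (-135) (-134.37, -0.0047)
button [[ -61.09995054 -162.71109429]]
```

View pics/w9.png

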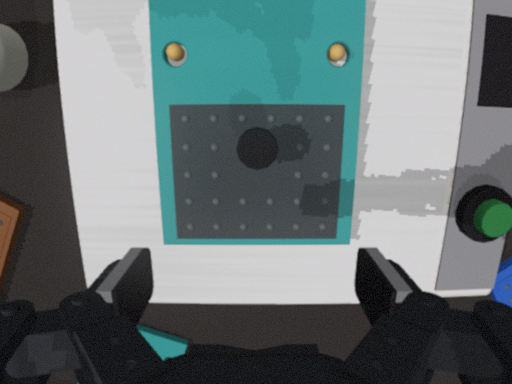

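```bash
cat >> meas.py <<'E'
def tilt():
    im,d,c=load('wrist'); hsv=cv2.cvtColor(im,cv2.COLOR_BGR2HSV); t=cv2.inRange(hsv,(80,100,50),(100,255,255))
    n,l,st,ce=cv2.connectedComponentsWithStats(t); i=1+np.argmax(st[1:,4]); m=cv2.erode((l==i).astype(np.uint8),np.ones((7,7)))&(d>0)
    v,u=np.nonzero(m); P=atdepth(c,np.c_[u,v],d[v,u]); M=np.array([w2mix(p[:2]) for p in P])
    k=np.linalg.lstsq(np.c_[M,np.ones(len(M))],P[:,2]*1e3,rcond=None)[0]; print('tilt x,y rad',k[:2].round(4),'top z at deck origin',k[2].round(1))
E
python3 - <<'E'
from meas import *
tilt()
im=load('wrist')[0]; cv2.imwrite('pics/c9.png',np.hstack([cv2.resize(im[30:80,x:x+50],None,fx=7,fy=7,interpolation=cv2.INTER_CUBIC) for x in(150,312)]))
E
```

```text
tilt x,y rad [-0.0021  0.0009] top z at deck origin 69.3
```

View pics/c9.png

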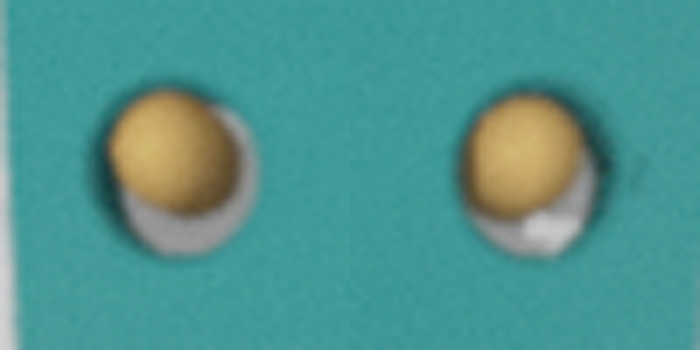

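The tray is flat: tilt is about 0, its top is at z 69 mm, and both pins stand in their holes. Next is the button, pressed with shut fingers.

Request:
arm_command(targets="0 10 -20 0 0 0 1;0 40 -20 0 0 0 0.7;-4 75 -20 0 0 0 0.3;-8 110 -10 0 0 0 0;-8 140 0 0 0 0 0;-8 164 10 0 0 0 0;-8 164 30 0 0 0 0;-8 164 37 0 0 0 0;-8 164 37 0 0 0 0;-8 164 37 0 0 0 0")

```text
time: 10.25
tool_pos: [0.5586, -0.0879, 0.1101]
tcp_rot: [-3.125, -0.309, 0.005]
wrist_force: [-0.1, -0.1, -0.7]
width: 0.001
```

Run:
```python
from meas import *
im,d,c=grab('wrist');where(); cv2.imwrite('pics/w10.png',im); tilt()
hsv=cv2.cvtColor(im,cv2.COLOR_BGR2HSV);g=cv2.inRange(hsv,(45,120,60),(75,255,255)); v,u=np.nonzero(g)
print(len(u), u.mean() if len(u) else 0,v.mean() if len(u) else 0)
if len(u): P=atdepth(c,np.c_[u,v],d[v,u]); print(np.median(P,0),w2mix(P[:,:2].mean(0)))
im,d,c=grab('scene'); cv2.imwrite('pics/s10.png',cv2.resize(im[175:295,155:315],None,fx=4,fy=4,interpolation=cv2.INTER_CUBIC))
```

```text
t 10.3 mix [ -59.1 -162.6] z 111.2 jaw -89.8 F [-0.4 -1.3  1. ] w -0.0004023651060715835 q [-0.2   0.17  1.96  0.    1.02  1.17]
axes in mixer: x [ 1.     0.003 -0.001] y [ 0.003 -1.    -0.001]
tilt x,y rad [-0.0061  0.0166] top z at deck origin 70.2
1271 262.309205350118 223.83949645948073
[ 0.56157109 -0.09063996  0.08117508] [ -57.45644856 -165.63350394]
```

View pics/w10.png

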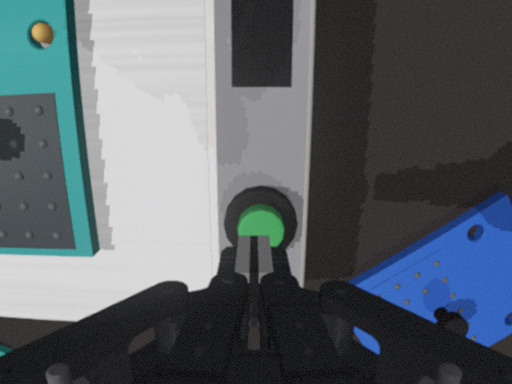

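View pics/s10.png

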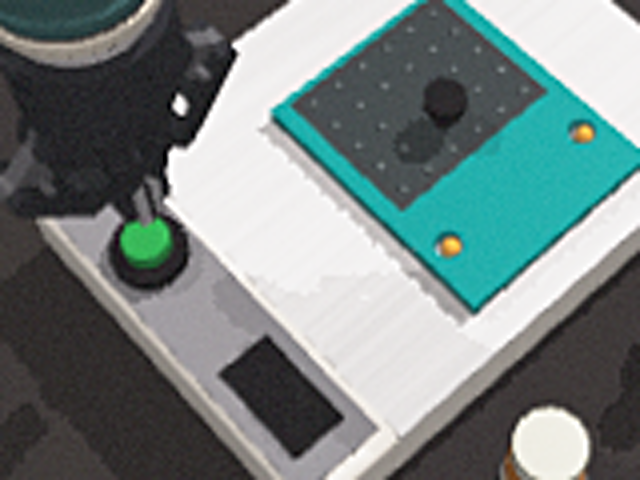

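Request:
arm_command(targets="-2 1.5 15 0 0 0 0;-2 1.5 25 0 0 0 0;-2 1.5 30 0 0 0 0;-2 1.5 32 0 0 0 0;-2 1.5 34 0 0 0 0;-2 1.5 34 0 0 0 0")

```text
time: 10.85
tool_pos: [0.5585, -0.0901, 0.0775]
tcp_rot: [-3.126, -0.309, 0.001]
wrist_force: [-2.0, 1.3, 2.8]
width: -0.002
```

```bash
python3 -c "
from go import *
where()"
```

```text
t 10.85 mix [ -60.6 -164.5] z 77.5 jaw -89.9 F [-2.   1.3  2.8] w -0.0015564346994010553 q [-0.2   0.2   1.98  0.    0.96  1.17]
axes in mixer: x [ 1.     0.002 -0.   ] y [ 0.002 -1.    -0.001]
```

In contact at 2.8 N. I'll press further in small steps until it bottoms out.

Request:
arm_command(targets="0 0 2 0 0 0 0;0 0 4 0 0 0 0;0 0 4 0 0 0 0;0 0 4 0 0 0 0")

```text
time: 11.18
tool_pos: [0.5592, -0.0904, 0.0758]
tcp_rot: [-3.126, -0.308, -0.001]
wrist_force: [-6.4, 2.7, 15.1]
width: 0.007
```

Request:
arm_command(targets="0 0 1 0 0 0 0;0 0 2.5 0 0 0 0;0 0 2.5 0 0 0 0;0 0 2.5 0 0 0 0")

```text
time: 11.52
tool_pos: [0.5593, -0.0905, 0.0756]
tcp_rot: [-3.126, -0.308, -0.001]
wrist_force: [-11.6, 2.9, 28.0]
width: 0.001
```

Run:
```python
from meas import *
where()
im,d,c=grab('scene'); cv2.imwrite('pics/s11.png',cv2.resize(im[210:270,160:240],None,fx=8,fy=8,interpolation=cv2.INTER_CUBIC))
im,d,c=grab('wrist'); cv2.imwrite('pics/w11.png',im[150:384,120:400])
```

```text
t 11.5167 mix [ -59.9 -165. ] z 75.6 jaw -89.9 F [-11.6   2.9  28. ] w 0.0011506503009707464 q [-0.2   0.21  1.98  0.    0.95  1.17]
axes in mixer: x [1.    0.002 0.001] y [ 0.002 -1.     0.   ]
```

View pics/s11.png

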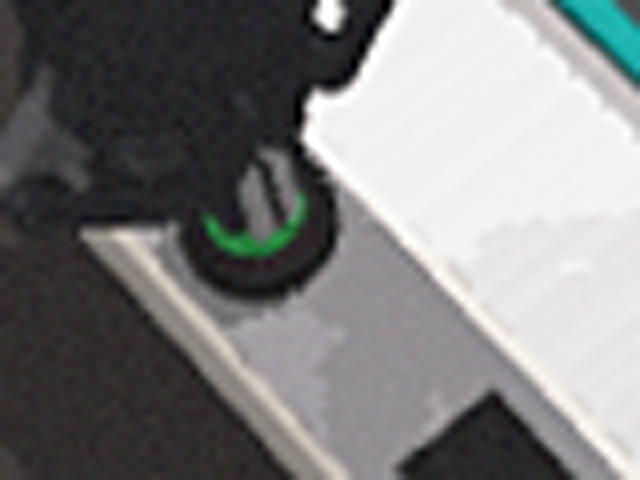

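View pics/w11.png

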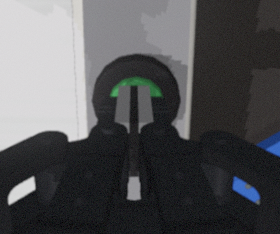

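Run:
```python
from meas import *
im,d,c=load('wrist')
hsv=cv2.cvtColor(im,cv2.COLOR_BGR2HSV);g=cv2.inRange(hsv,(45,120,40),(75,255,255)); v,u=np.nonzero(g)
P=atdepth(c,np.c_[u,v],d[v,u]); print(len(u),np.median(P,0), np.percentile(P[:,2],[10,50,90]))
# bezel ring ahead
for r in range(v.min()-14,v.min()+8,2): print(r,atdepth(c,[[int(u.mean()),r]],[d[r,int(u.mean())]])[0][2].round(4),end=' ')
```

```text
377 [ 0.56693886 -0.09018511  0.07400355] [0.07246566 0.07400355 0.07538393]
213 0.0699 215 0.0714 217 0.0721 219 0.0717 221 0.072 223 0.0717 225 0.072 227 0.0711 229 0.0732 231 0.075 233 0.0744
```

The button top went from z 81 to 74 mm and stands above the 72 mm bezel, so it is fully down. Releasing.

Request:
arm_command(targets="0 0 -5 0 0 0 0;0 0 -15 0 0 0 0;0 0 -40 0 0 0 0;0 0 -80 0 0 0 0;0 0 -110 0 0 0 0;-30 -60 -130 0 0 0 0;-40 -100 -130 0 0 0 0;-40 -130 -130 0 0 0 0;-40 -130 -130 0 0 0 0;-40 -130 -130 0 0 0 0")

```text
time: 12.45
tool_pos: [0.4931, 0.0317, 0.2015]
tcp_rot: [-3.125, -0.314, -0.002]
wrist_force: [0.4, -0.1, -0.1]
width: 0.003
```

Run:
```python
from meas import *
im,d,c=grab('wrist');where(); cv2.imwrite('pics/w12.png',im);tilt();survey(.07,.07)
hsv=cv2.cvtColor(im,cv2.COLOR_BGR2HSV);g=cv2.inRange(hsv,(45,120,40),(75,255,255)); v,u=np.nonzero(g)
if len(u): print('btn z',np.median(atdepth(c,np.c_[u,v],d[v,u])[:,2]))
im,d,c=grab('scene'); cv2.imwrite('pics/s12.png',im)
```

```text
t 12.5 mix [-100.8  -34. ] z 201.3 jaw -89.7 F [-0.5 -0.3  0.3] w -0.006406885863012105 q [ 0.01 -0.06  2.02 -0.    1.18  1.38]
axes in mixer: x [1.    0.005 0.001] y [ 0.005 -1.     0.001]
tilt x,y rad [-0.0015  0.0012] top z at deck origin 69.3
tray left y@x0,slope (63.83, 0.0043) right (-64.36, 0.0022)
near x@y0,slope (-83.1, -0.0037) far (37.63, 0.0082)
deck left (130) (108.59, -0.1111)
deck near (-135) (-138.46, -0.0004)
button [[ -62.09879372 -163.58161436]]
btn z 0.08083350727107247
```

View pics/w12.png

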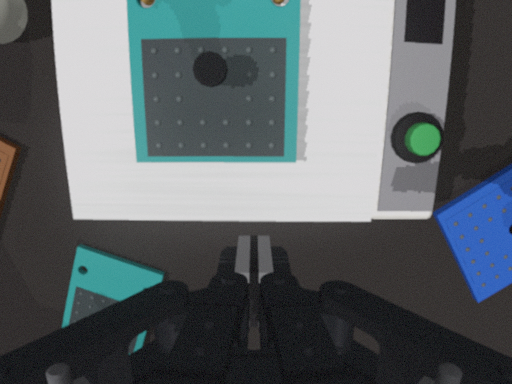

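View pics/s12.png

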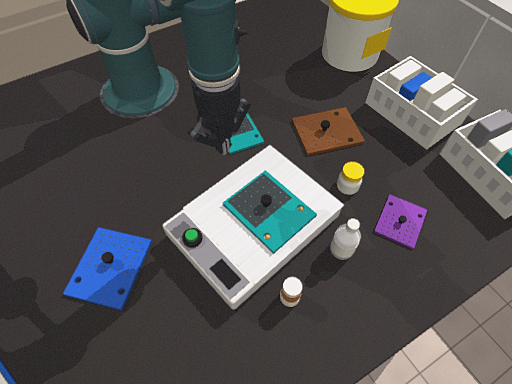

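The scene view shows the tray flat with brass in both holes at (301,208) and (267,236), the button up at (191,237), the bottles and cup unmoved, and the arm clear.

```bash
python3 -c "
from workcell import bot
print(bot.finish_job())"
```

```text
the job is handed in; nothing more can be done
None
```

The tray is seated over both pins, the start button was pressed all the way down and let go, and the job is handed in. It gave no verdict.

- **Pushes:** I squared the tray with an open-finger push on its right edge, then pushed its near edge until it dropped onto the pins.
- **Tray:** It lies level to about 0.002 rad with its top at 69 mm. A pin stands in each hole, which leaves at most about 2 mm of play.
- **Button:** It went from about 81 to 74 mm against a hard stop at 28 N, and it was back at 81 mm after release.
- **Bottles and cup:** They look unmoved in the last scene picture; I did not measure their positions. The arm is clear of everything.
- **Disagreements:** The views disagreed by 2–3 mm on the mixer's position. The last edge survey also gave false readings for the tray's far edge and the deck's left edge, because the view was cropped or the mask missed. I therefore judged the fit by the pins seen in the holes and by the depth reading.

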